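# Pack the print kit into the divided pan

### The arm

A 6-joint arm with a two-finger parallel gripper is mounted at the origin on the work surface. World frame = base frame: x ahead of the robot, y to its left, z up, the work surface at z = 0. Lengths are in mm, angles in rad, forces in N, time in s.
With the tool pointing down it reaches from about 400 to 925 mm from the base axis. Payload 12.5 kg.
Tool frame: the origin (TCP) lies on the mounting face of the last link; the fingertips stand 190 mm ahead of it and the grasp point (between the pads) lies 171 mm ahead of it; z points along the fingers, y is the line along which they close (so a half turn about z gives the same grasp; the last joint's range is limited). The gripper opens to 95 mm and grips with 3 to 60 N. Pads are 20 mm wide; open, the fingers measure 119 mm over their backs; the gripper's body (75 mm by 180 mm) begins 59 mm behind the grasp point.
Start: joints at [1.181, 0.491, 1.559, -0, 1.092, -0.106], TCP at [174.979, 600.006, 404.761] pointing down, gripper open.
Joint ranges: [-3.1, 3.1], [-0.84, 2.19], [0.05, 2.79], [-1.13, 4.28], [0.06, 2.93], [-2.69, 2.69]. Speed limits (rad/s): [2.22, 2.22, 2.79, 3.14, 3.14, 3.14].

### API

Orientations are given as [roll, pitch, yaw] about the fixed x, y, z axes, in that order (R = Rz(yaw) Ry(pitch) Rx(roll)).
In Python, from cell import * gives the robot as it stands.
- The arm moves only by the tool arm_command, never from a script. Its argument "rows" is a list that holds one entry, the list of rows, each a list of 7 numbers: the shift along the tool's x, y, z normalised to -1 to 1, where 1 is 0.15 m, then the turn, a rotation vector about the tool's x, y, z normalised to -1 to 1, where 1 is 360 degrees, then the opening, from -1 (shut) to 1 (fully open). A call has 1 to 10 rows; each row is the pose to reach, as a shift and turn from the pose commanded when the call began, along the tool's axes at that moment, turning the shorter way round; what a row does not reach only later rows make up. A row lasts 1/12 s, in which the tool goes at most 41.7 mm and 7.16 degrees, less where a joint would pass 70% of its speed; a pose out of reach is approached as far as the arm can. A call with a number of a shift or a turn outside -1 to 1 is refused whole. A call with a gripper value outside its range is refused whole. The fingers move at their own pace and stop on an object; the grip force is fixed at half the most. Time passes only in rows, so rows that repeat a pose let the fingers close. It gives the time, the measured TCP pose, the force, the opening and the grip force at its end, in the units of the state.
- state(): the state, without advancing time (a new reading comes with each control period).
- read_camera(name): name is "side" or "top"; returns (picture, depth): 384x512x3 uint8, red, green, blue; 384x512 float32, mm along the optical axis (not along the pixel's ray), 0 where there is no reading.
- get_calibration(name): a dict with "camera_matrix" (3x3 intrinsics, pixels), "position" and "orientation" of the camera in the world. Camera axes: x right, y up, looking along -z (the intrinsics and any distortion apply to the point x, -y, -z); pixel columns grow to the right and rows downward; lengths in mm; the calibration is good to about 2 mm. A picture is of the moment at which its call begins. get_calibration takes no time and is no camera call.
- job_done(): hands the job in; it is judged then, once.
The state is a dict: "t": time; "joints": joint angles; "qvel": joint speeds; "tau": joint torques, N m; "eef_pos": TCP position; "tcp_rot": TCP orientation; "ft_force": force on the tool from outside, world axes, zero at the start; "moment": the same for the moment, N m; "opening": opening from 0.0 (shut) to 1.0 (fully open); "grip_force": force on a finger pad.
Only numpy, scipy, OpenCV 4.12 (cv2) and the standard library are available. Lean on these libraries where they do the work, as an engineer would, in place of code of your own. Each camera call takes 0.05 s, during which the arm holds its last target. There are 200 camera calls.

### The job

Pack the printing kit into the white inserts of the aluminium pan: the rubber roller lying lengthwise in the long undivided tray, the two squat amber jars standing in the twin holder, one in each well, and the star-shaped stamp standing in the square dish, each down on the floor of its place. The squeegee, the slim-necked bottle and the round stamp look alike but are not part of the kit: leave them standing or lying where they are.

Things in the scene. Friction and masses are not known exactly. Their poses are not given: they have to be found in the camera images.
- tool_tray: Long white insert without divider, outer 170 (x) x 86 (y) x 21 mm high, inner 164 x 80: the roller's place, lengthwise, either way round. Walls 3 mm. Origin: centre of underside, 4 mm above the table, z up; inner floor at z = 3 mm. The three inserts lie side by side in any order, 92 mm apart along y, in a fixed aluminium pan, 210 x 302 mm over its rim, rim 27 mm above the table.
- twin_holder: Long white insert, outer 170 (x) x 86 (y) x 21 mm high, split by a cross wall (3 mm, full height) into two wells of 80.5 x 80 mm centred at x = +41.8 and -41.8 mm: one squat jar in each, either in either. Walls 3 mm. Origin: centre of underside, 4 mm above the table, z up; inner floor at z = 3 mm. Fixed in the pan.
- square_dish: White square insert, outer 86 x 86 x 21 mm high, inner 80 x 80 mm: the star stamp's place, turned any way. Walls 3 mm. Origin: centre of underside, 4 mm above the table, z up; inner floor at z = 3 mm. Fixed in the pan.
- roller: Hand ink roller lying flat, 140 mm long (x), belongs to the kit. Wooden handle 18 mm wide, 20 mm high, x = -70 to 20 mm, then a steel yoke (56 mm wide) with a black rubber roller (30 mm in diameter, 50 mm long, does not spin) at x = +40 to +70. About 0.1 kg, balances near the origin. Origin: middle of the length, on its underside; x from handle to roller, z up.
- jar_a: Squat amber glass jar with a wide black screw cap, a plain upright cylinder 46 mm in diameter and 58 mm tall (cap: top 13 mm, 45 mm wide), 0.08 to 0.17 kg. One of two alike; belongs to the kit. Origin: centre of its underside, z up.
- jar_b: Squat amber glass jar with a wide black screw cap, a plain upright cylinder 46 mm in diameter and 58 mm tall (cap: top 13 mm, 45 mm wide), 0.08 to 0.17 kg. One of two alike; belongs to the kit. Origin: centre of its underside, z up.
- star_stamp: Wooden stamp whose base is a five-pointed star, about 56 mm across (points 30 mm from the centre at most) and 20 mm thick; a wooden post (24 mm in diameter, 25 mm at the knob on the last 6 mm) rises from the centre to 62 mm above the table and is the grip. Origin: centre of the underside, z up. 0.04 to 0.09 kg. Belongs to the kit.
- squeegee: Look-alike of the roller, to be left alone: lying flat, 140 mm long (x). Wooden handle 18 mm wide, 20 mm high, x = -70 to 48 mm, then a slim crossbar, 56 mm wide (steel 10 mm, then a black rubber blade 12 mm long and 6 mm thick). Origin: middle of the length, on its underside; x from handle to blade.
- bottle: Look-alike of the jars, to be left alone: amber glass bottle 46 mm in diameter up to 66 mm, then a slim neck (20 mm) and a small black cap (25 mm), 108 mm tall. Origin: centre of its underside, z up.
- round_stamp: Look-alike of the star stamp, to be left alone: round base 56 mm in diameter and 20 mm thick; a wooden post (24 mm in diameter, 25 mm at the knob on the last 6 mm) rises from the centre to 62 mm above the table and is the grip. Origin: centre of the underside, z up. 
There are look-alikes about, which are no part of the job. Leave any yellow look-alike of the jar_b alone.

How it is judged (in metres and radians):
At the end, for the whole second after the job is handed in: All on the insert floors (6 mm), upright or flat (0.15 rad), at rest: roller in the long tray (22 mm along, 25 mm across, 0.3 rad), one squat jar per well (21 mm of its centre in x and y), star stamp in the square dish (22 mm). Look-alikes at rest, under 30 mm from their start, tilt under 0.2 rad (x of roller in the frame of tool_tray between -0.022 and 0.022 m and y of roller in the frame of tool_tray between -0.025 and 0.025 m and z of roller in the frame of tool_tray between -0.003 and 0.009 m and angle between each of roller, star_stamp's own z axis and vertical below 0.15 rad and angle between the x axis of roller and the x axis of tool_tray, either way round below 0.3 rad and x of star_stamp in the frame of square_dish between -0.022 and 0.022 m and y of star_stamp in the frame of square_dish between -0.022 and 0.022 m and z of star_stamp in the frame of square_dish between -0.003 and 0.009 m and ((x of jar_a in the frame of twin_holder between 0.0208 and 0.0628 m and y of jar_a in the frame of twin_holder between -0.021 and 0.021 m and z of jar_a in the frame of twin_holder between -0.003 and 0.009 m and angle between each of jar_a, jar_b's own z axis and vertical below 0.15 rad and x of jar_b in the frame of twin_holder between -0.0628 and -0.0208 m and y of jar_b in the frame of twin_holder between -0.021 and 0.021 m and z of jar_b in the frame of twin_holder between -0.003 and 0.009 m) or (x of jar_b in the frame of twin_holder between 0.0208 and 0.0628 m and y of jar_b in the frame of twin_holder between -0.021 and 0.021 m and z of jar_b in the frame of twin_holder between -0.003 and 0.009 m and angle between each of jar_b, jar_a's own z axis and vertical below 0.15 rad and x of jar_a in the frame of twin_holder between -0.0628 and -0.0208 m and y of jar_a in the frame of twin_holder between -0.021 and 0.021 m and z of jar_a in the frame of twin_holder between -0.003 and 0.009 m)) and linear speed of each of roller, jar_a, jar_b, star_stamp, squeegee, bottle, round_stamp below 0.02 m/s and distance of each of squeegee, bottle, round_stamp from where it was at the start of the episode below 0.03 m and angle between each of squeegee, bottle, round_stamp's own z axis and vertical below 0.2 rad); the robot touches nothing.
It fails at once if A look-alike (squeegee, bottle or round stamp) is moved more than 30 mm from its starting place or tipped over (distance of any of squeegee, bottle, round_stamp from where it was at the start of the episode above 0.03 m or angle between any of squeegee, bottle, round_stamp's own z axis and vertical above 0.5 rad).
It also fails if it takes over 128 s, if anything falls off the work surface, if the arm or the gripper's body presses on something with over 40 N, if the wrist force passes 120 N, or if a joint passes its speed limit or range.

## Working session

There is one attempt and no reset: what is moved stays moved. The work goes in short steps, Python scripts to look and compute and a tool call to move; the robot and the scene stay as the last step left them, time stands still between calls to the robot, and variables do not carry over. Pictures are saved under pics/ and viewed, at most 14 in all, crops included, and the job is handed in when it is done.

Besides the shell and the picture viewer there is one more tool, called after "Request:" as name([rows], argument=value, ...), one row to a line, values as JSON. arm_command: Moves the arm, as the interface text tells. Its arguments: {"type":"object","properties":{"rows":{"type":"array","items":{"type":"array","items":{"type":"array","items":{"type":"number","minimum":-1,"maximum":1}}}}},"required":["rows"]}

```bash
mkdir -p pics; ls; python3 - <<'E'
from cell import *
import cv2,numpy as np
s=state();print(s['t'],s['eef_pos'],s['tcp_rot'],s['opening'])
for n in("top","side"):
    p,d=read_camera(n);cv2.imwrite(f"pics/{n}0.png",cv2.resize(p[:,:,::-1],(800,600),interpolation=cv2.INTER_CUBIC));np.savez(f"{n}0.npz",p=p,d=d)
    print(get_calibration(n))
E
```

```text
pics
0.0 [174.94879646 599.97364233 404.16388964] [-3.14045267e+00 -1.02607776e-04  2.85782780e+00] 1.0008674677681806
{'camera_matrix': array([[462.68150236,   0.        , 247.19813902],
       [  0.        , 462.68150236, 187.00789127],
       [  0.        ,   0.        ,   1.        ]]), 'position': array([ 362.7876962 ,  -97.34355959, 1043.53530715]), 'orientation': array([ 0.10784009,  0.00850636, -1.58946626])}
{'camera_matrix': array([[387.37563533,   0.        , 248.01449585],
       [  0.        , 387.37563533, 190.96036781],
       [  0.        ,   0.        ,   1.        ]]), 'position': array([ -57.44880779, -669.12074605,  648.04922861]), 'orientation': array([ 0.90879715, -0.0185858 , -0.73201673])}
```

View pics/top0.png

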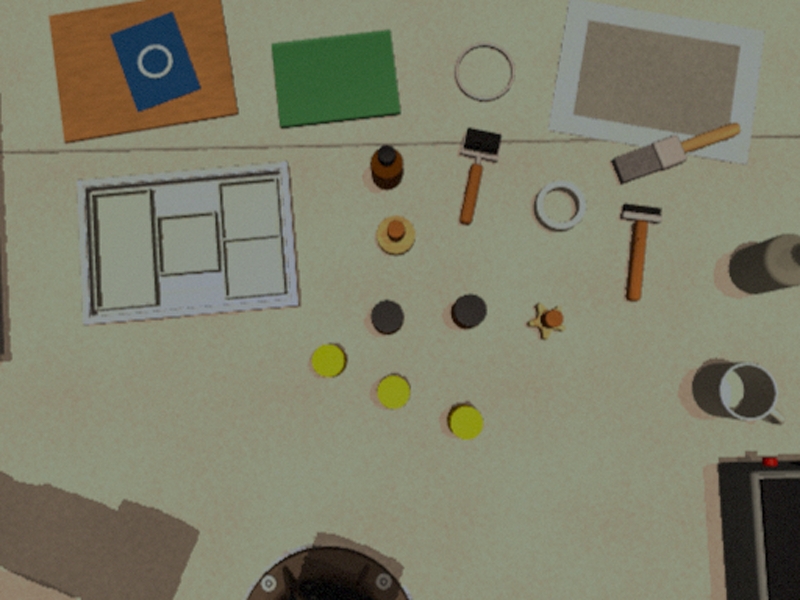

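View pics/side0.png

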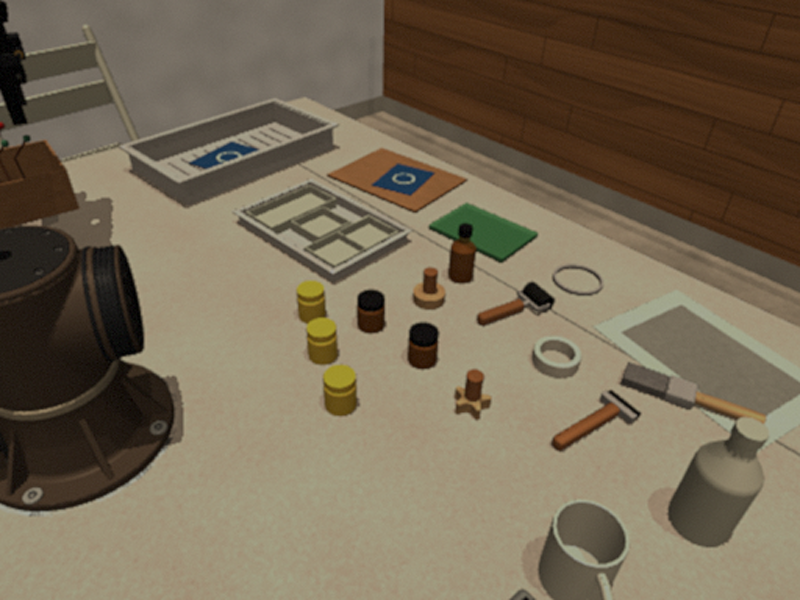

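Top view: the roller, with its thick black head, is at (480,175). The squeegee is at (640,250), the squat jars at (387,317) and (469,311), the star at (545,320), the round stamp at (396,234) and the bottle at (387,168). The pan is on the left, with the long tray at (127,250), the square dish at (190,243) and the twin holder at (252,240). The side view shows the same layout, and the three yellow jars are to be left alone.

```bash
cat > h.py <<'E'
import cv2,numpy as np
from scipy.spatial.transform import Rotation as R
from cell import *
def px2w(n,u,v,z):
    c=get_calibration(n);K=c['camera_matrix'];r=R.from_euler('xyz',c['orientation'])
    d=r.apply([(u-K[0,2])/K[0,0],-(v-K[1,2])/K[1,1],-1.]);p=c['position']
    return p+d*(z-p[2])/d[2]
def depthpt(n,u,v,d):
    c=get_calibration(n);K=c['camera_matrix'];r=R.from_euler('xyz',c['orientation'])
    return c['position']+d*r.apply([(u-K[0,2])/K[0,0],-(v-K[1,2])/K[1,1],-1.])
def crop(p,x0,y0,w,h,f,name):
    im=cv2.resize(p[y0:y0+h,x0:x0+w,::-1],None,fx=f,fy=f,interpolation=cv2.INTER_CUBIC)
    im=cv2.convertScaleAbs(im,alpha=1.5)
    cv2.imwrite(name,im)
E
python3 - <<'E'
from h import *
p=np.load('top0.npz')['p']
crop(p,44,96,155,115,5,'pics/pan.png')
crop(p,230,75,140,145,4,'pics/obj.png')
E
```

```text
(no output)
```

View pics/pan.png

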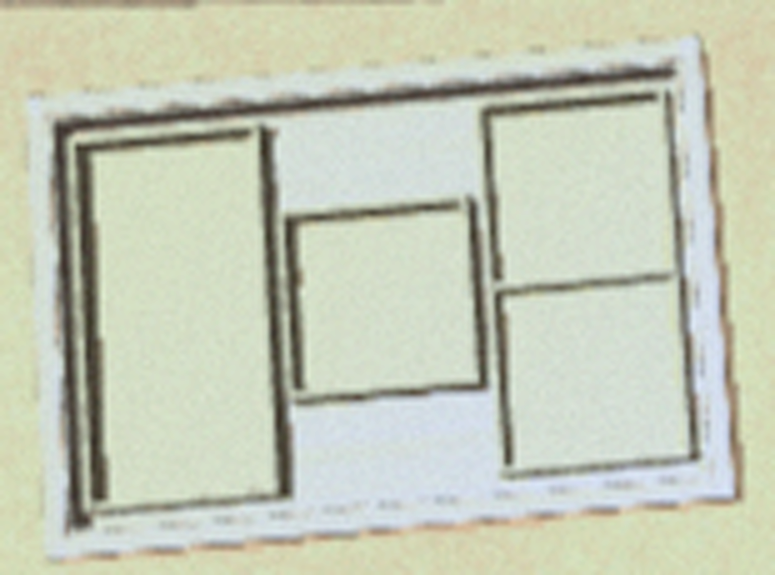

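View pics/obj.png

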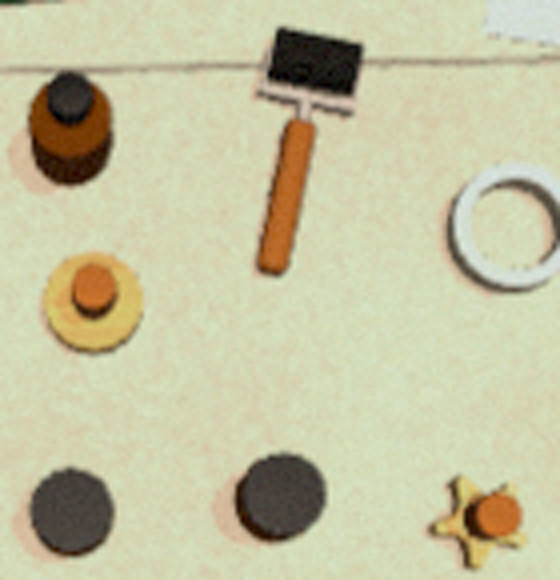

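Pan crop: the rim corners are at (28,98), (703,38), (740,497) and (47,558). Object crop: jar caps at (72,511) and (281,495), star knob at (497,516), and the roller handle runs from (298,122) to (272,272) with its head centred at (315,60).

```bash
python3 - <<'E'
from h import *
D=np.load('top0.npz')['d']
def w(x,y,z,x0,y0,f,tag):
    u,v=x0+(x+.5)/f-.5,y0+(y+.5)/f-.5
    q=px2w('top',u,v,z); dd=D[int(round(v)),int(round(u))]
    print(tag,q.round(1),'depth pt',depthpt('top',u,v,dd).round(1)); return q[:2]
P=lambda x,y,z,t:w(x,y,z,44,96,5,t)
O=lambda x,y,z,t:w(x,y,z,230,75,4,t)
c=np.array([P(28,98,27,'TL'),P(703,38,27,'TR'),P(740,497,27,'BR'),P(47,558,27,'BL')])
print('centre',c.mean(0),'sides',[np.linalg.norm(c[i]-c[i-1]).round(1) for i in range(4)])
ex=(c[0]-c[3]+c[1]-c[2]);print('yaw',np.arctan2(ex[1],ex[0]));ey=(c[0]-c[1]+c[3]-c[2]);print('yaw2',np.arctan2(-ey[0],ey[1]))
for x,y,t in((179,320,'tray floor'),(389,300,'dish floor'),(580,190,'well+'),(600,378,'well-')):P(x,y,7,t)
O(72,511,58,'jar1');O(281,495,58,'jar2');O(497,516,62,'star')
a=O(272,272,10,'handle end');b=O(298,122,18,'handle fr');k=O(315,60,30,'head')
O(284,200,20,'handle mid');O(94,288,62,'round');O(70,98,108,'bottle')
d=k-a;print('roller yaw',np.arctan2(d[1],d[0]))
p=R.from_euler('xyz',state()['tcp_rot']).as_matrix();print(p.round(3))
E
```

```text
TL [644.7 352.8  27. ] depth pt [652.6 365.5  -1.6]
TR [666.   47.9  27. ] depth pt [674.3  51.9  -1. ]
BR [457.6  32.3  27. ] depth pt [ 4.602e+02  3.580e+01 -1.000e-01]
BL [436.6 338.7  27. ] depth pt [436.5 338.5  27.5]
centre [551.21089657 192.93233396] sides [np.float64(208.6), np.float64(305.7), np.float64(208.9), np.float64(307.1)]
yaw 0.07111981475521817
yaw2 0.06925291649795358
tray floor [545.3 289.9   7. ] depth pt [545.5 290.2   6.2]
dish floor [552.6 194.2   7. ] depth pt [552.5 194.1   7.5]
well+ [601.8 107.3   7. ] depth pt [601.4 106.9   8.9]
well- [514.9  98.1   7. ] depth pt [514.8  98.    7.3]
jar1 [436.6 -91.2  58. ] depth pt [436.5 -91.3  58.9]
jar2 [ 443.  -202.9   58. ] depth pt [ 442.8 -202.7   60.4]
star [ 429.3 -316.6   62. ] depth pt [ 429.1 -315.9   65.3]
handle end [ 573.8 -206.9   10. ] depth pt [ 572.4 -206.1   17.2]
handle fr [ 658.4 -223.4   18. ] depth pt [ 659.1 -223.7   15.5]
head [ 690.5 -232.7   30. ] depth pt [ 690.4 -232.6   30.4]
handle mid [ 612.9 -213.9   20. ] depth pt [ 612.7 -213.8   20.7]
round [ 556.4 -105.4   62. ] depth pt [ 556.2 -105.4   63.3]
bottle [647.7 -94.6 108. ] depth pt [647.1 -94.6 109.9]
roller yaw -0.21718514473354353
[[-0.96   0.28  -0.   ]
 [ 0.28   0.96  -0.001]
 [ 0.    -0.001 -1.   ]]
```

Request:
arm_command([
  [[-0.92, -0.77, 0.56, 0, 0, -0.045, 1], [-0.92, -0.77, 0.56, 0, 0, -0.045, 1], [-0.92, -0.77, 0.56, 0, 0, -0.045, 1], [-0.92, -0.77, 0.56, 0, 0, -0.045, 1], [-0.92, -0.77, 0.56, 0, 0, -0.045, 1], [-0.92, -0.77, 0.56, 0, 0, -0.045, 1], [-0.92, -0.77, 0.56, 0, 0, -0.045, 1], [-0.92, -0.77, 0.56, 0, 0, -0.045, 1]],
])

```text
t: 0.77
eef_pos: [275.2, 450.9, 321.0]
tcp_rot: [3.141, 0.0, 3.14]
ft_force: [0.4, 1.2, -1.2]
opening: 1.0
grip_force: 0.0
```

Request:
arm_command([
  [[-1, -1, 0, 0, 0, 0, 1], [-1, -1, 0, 0, 0, 0, 1], [-1, -1, 0, 0, 0, 0, 1], [-1, -1, 0, 0, 0, 0, 1], [-1, -1, 0, 0, 0, 0, 1], [-1, -1, 0, 0, 0, 0, 1], [-1, -1, 0, 0, 0, 0, 1], [-1, -1, 0, 0, 0, 0, 1]],
])

```text
t: 1.43
eef_pos: [424.6, 301.1, 321.0]
tcp_rot: [3.141, 0.0, 3.141]
ft_force: [0.2, 1.2, -0.0]
opening: 1.0
grip_force: 0.0
```

Request:
arm_command([
  [[0, -1, 0, 0, 0, 0, 1], [0, -1, 0, 0, 0, 0, 1], [0, -1, 0, 0, 0, 0, 1], [0, -1, 0, 0, 0, 0, 1], [0, -1, 0, 0, 0, 0, 1], [0, -1, 0, 0, 0, 0, 1]],
])

```text
t: 1.93
eef_pos: [424.4, 151.0, 321.1]
tcp_rot: [3.141, 0.001, 3.14]
ft_force: [0.7, 0.3, -0.1]
opening: 1.001
grip_force: 0.0
```

Request:
arm_command([
  [[0, -1, 0, 0, 0, 0, 1], [0, -1, 0, 0, 0, 0, 1], [0, -1, 0, 0, 0, 0, 1], [0, -1, 0, 0, 0, 0, 1], [0, -1, 0, 0, 0, 0, 1], [0, -1, 0, 0, 0, 0, 1]],
])

```text
t: 2.43
eef_pos: [425.0, 1.1, 320.8]
tcp_rot: [3.141, 0.0, 3.14]
ft_force: [-0.6, 0.9, -0.0]
opening: 1.003
grip_force: 0.0
```

Request:
arm_command([
  [[-0.08, -0.615, 0, 0, 0, 0, 1], [-0.08, -0.615, 0, 0, 0, 0, 1], [-0.08, -0.615, 0, 0, 0, 0, 1], [-0.08, -0.615, 0, 0, 0, 0, 1], [-0.08, -0.615, 0, 0, 0, 0, 1], [-0.08, -0.615, 0, 0, 0, 0, 1], [-0.08, -0.615, 0, 0, 0, 0, 1]],
])

```text
t: 3.02
eef_pos: [436.5, -90.2, 320.7]
tcp_rot: [3.141, -0.0, -3.14]
ft_force: [-0.3, 0.5, -0.3]
opening: 1.001
grip_force: 0.0
```

Request:
arm_command([
  [[0, -0.005, 0.3, 0, 0, 0, 1], [0, -0.005, 0.5, 0, 0, 0, 1], [0, -0.005, 0.6, 0, 0, 0, 1], [0, -0.005, 0.68, 0, 0, 0, 1], [0, -0.005, 0.72, 0, 0, 0, 1], [0, -0.005, 0.72, 0, 0, 0, 1]],
])

```text
t: 3.52
eef_pos: [436.5, -91.8, 211.9]
tcp_rot: [3.141, -0.002, -3.142]
ft_force: [-0.4, 0.6, -0.1]
opening: 0.997
grip_force: 0.0
```

Request:
arm_command([
  [[0, 0, 0, 0, 0, 0, -1], [0, 0, 0, 0, 0, 0, -1], [0, 0, 0, 0, 0, 0, -1], [0, 0, 0, 0, 0, 0, -1], [0, 0, 0, 0, 0, 0, -1], [0, 0, 0, 0, 0, 0, -1], [0, 0, 0, 0, 0, 0, -1], [0, 0, 0, 0, 0, 0, -1], [0, 0, 0, 0, 0, 0, -1], [0, 0, 0, 0, 0, 0, -1]],
])

```text
t: 4.35
eef_pos: [436.5, -92.6, 212.8]
tcp_rot: [3.141, 0.0, 3.14]
ft_force: [-0.9, 0.5, 3.3]
opening: 0.479
grip_force: 30.0
```

Request:
arm_command([
  [[0, 0, -0.2, 0, 0, 0, -1], [0, 0, -0.45, 0, 0, 0, -1], [0, 0, -0.6, 0, 0, 0, -1], [-0.2, 0.2, -0.6, 0, 0, 0, -1], [-0.4, 0.4, -0.6, 0, 0, 0, -1], [-0.6, 0.6, -0.6, 0, 0, 0, -1], [-0.8, 0.8, -0.6, 0, 0, 0, -1], [-1, 1, -0.6, 0, 0, 0, -1], [-1, 1, -0.6, 0, 0, 0, -1]],
])

```text
t: 5.1
eef_pos: [589.9, 61.1, 302.5]
tcp_rot: [3.141, 0.003, -3.14]
ft_force: [-0.6, 0.1, -1.7]
opening: 0.478
grip_force: 30.0
```

Request:
arm_command([
  [[-0.085, 0.15, 0, 0, 0, 0, -1], [-0.085, 0.31, 0, 0, 0, 0, -1], [-0.085, 0.31, 0, 0, 0, 0, -1], [-0.085, 0.31, 0, 0, 0, 0, -1]],
])

```text
t: 5.43
eef_pos: [599.2, 104.3, 302.2]
tcp_rot: [-3.142, -0.001, -3.141]
ft_force: [-0.6, 0.3, -0.9]
opening: 0.475
grip_force: 30.0
```

Request:
arm_command([
  [[0, 0, 0.2, 0, 0, 0, -1], [0, 0, 0.35, 0, 0, 0, -1], [0, 0, 0.45, 0, 0, 0, -1], [0, 0, 0.5, 0, 0, 0, -1], [0, 0, 0.53, 0, 0, 0, -1], [0, 0, 0.54, 0, 0, 0, -1], [0, 0, 0.54, 0, 0, 0, -1]],
])

```text
t: 6.02
eef_pos: [599.6, 103.3, 222.1]
tcp_rot: [3.142, 0.001, 3.14]
ft_force: [-0.3, 0.1, -1.2]
opening: 0.475
grip_force: 30.0
```

Next: down 2 mm more, release, lift, then go to jar 2 at (443,-203).

Request:
arm_command([
  [[0, 0, 0.01, 0, 0, 0, -1], [0, 0, 0.01, 0, 0, 0, -1], [0, 0, 0.01, 0, 0, 0, 1], [0, 0, 0.01, 0, 0, 0, 1], [0, 0, 0.01, 0, 0, 0, 1], [0, 0, 0.01, 0, 0, 0, 1], [0, 0, 0.01, 0, 0, 0, 1], [0, 0, 0.01, 0, 0, 0, 1]],
])

```text
t: 6.68
eef_pos: [599.5, 103.7, 220.3]
tcp_rot: [3.142, 0.0, 3.141]
ft_force: [-1.0, 0.7, -0.1]
opening: 0.843
grip_force: 0.0
```

Request:
arm_command([
  [[0, 0, -0.2, 0, 0, 0, 1], [0, 0, -0.45, 0, 0, 0, 1], [0, 0, -0.6, 0, 0, 0, 1], [0.2, -0.2, -0.66, 0, 0, 0, 1], [0.4, -0.4, -0.66, 0, 0, 0, 1], [1, -1, -0.66, 0, 0, 0, 1], [1, -1, -0.66, 0, 0, 0, 1], [1, -1, -0.66, 0, 0, 0, 1], [1, -1, -0.66, 0, 0, 0, 1]],
])

```text
t: 7.43
eef_pos: [445.6, -48.6, 319.3]
tcp_rot: [3.141, -0.002, 3.138]
ft_force: [0.8, 0.5, -0.2]
opening: 1.002
grip_force: 0.0
```

Request:
arm_command([
  [[0.04, -1, 0, 0, 0, 0, 1], [0.04, -1, 0, 0, 0, 0, 1], [0.04, -1, 0, 0, 0, 0, 1], [0.04, -1, 0, 0, 0, 0, 1], [0.04, -1, 0, 0, 0, 0, 1], [0.04, -1, 0, 0, 0, 0, 1], [0.04, -1, 0, 0, 0, 0, 1]],
])

```text
t: 8.02
eef_pos: [443.1, -195.7, 319.1]
tcp_rot: [3.141, -0.0, 3.14]
ft_force: [-0.1, 1.1, -0.6]
opening: 1.0
grip_force: 0.0
```

Request:
arm_command([
  [[0, -0.045, 0.2, 0, 0, 0, 1], [0, -0.045, 0.4, 0, 0, 0, 1], [0, -0.045, 0.6, 0, 0, 0, 1], [0, -0.045, 0.68, 0, 0, 0, 1], [0, -0.045, 0.71, 0, 0, 0, 1], [0, -0.045, 0.71, 0, 0, 0, 1]],
])

```text
t: 8.52
eef_pos: [443.4, -201.9, 212.0]
tcp_rot: [3.14, -0.002, -3.141]
ft_force: [0.3, -0.0, 0.5]
opening: 0.999
grip_force: 0.0
```

Request:
arm_command([
  [[0, 0, 0, 0, 0, 0, -1], [0, 0, 0, 0, 0, 0, -1], [0, 0, 0, 0, 0, 0, -1], [0, 0, 0, 0, 0, 0, -1], [0, 0, 0, 0, 0, 0, -1], [0, 0, 0, 0, 0, 0, -1], [0, 0, 0, 0, 0, 0, -1], [0, 0, 0, 0, 0, 0, -1], [0, 0, 0, 0, 0, 0, -1], [0, 0, 0, 0, 0, 0, -1]],
])

```text
t: 9.35
eef_pos: [443.2, -203.0, 212.8]
tcp_rot: [-3.142, 0.0, 3.14]
ft_force: [-0.7, -0.3, 2.5]
opening: 0.473
grip_force: 30.0
```

Request:
arm_command([
  [[0, 0, -0.2, 0, 0, 0, -1], [0, 0, -0.45, 0, 0, 0, -1], [0, 0, -0.6, 0, 0, 0, -1], [0, 0.3, -0.6, 0, 0, 0, -1], [0, 0.5, -0.6, 0, 0, 0, -1], [0, 0.8, -0.6, 0, 0, 0, -1], [0, 1, -0.6, 0, 0, 0, -1], [0, 1, -0.6, 0, 0, 0, -1]],
])

```text
t: 10.02
eef_pos: [442.5, -48.8, 302.7]
tcp_rot: [3.141, -0.001, -3.139]
ft_force: [-0.1, -0.2, -0.9]
opening: 0.478
grip_force: 30.0
```

Request:
arm_command([
  [[-0.2, 0.25, 0, 0, 0, 0, -1], [-0.4, 0.5, 0, 0, 0, 0, -1], [-0.485, 0.75, 0, 0, 0, 0, -1], [-0.485, 1, 0, 0, 0, 0, -1], [-0.485, 1, 0, 0, 0, 0, -1], [-0.485, 1, 0, 0, 0, 0, -1], [-0.485, 1, 0, 0, 0, 0, -1]],
])

```text
t: 10.6
eef_pos: [516.1, 96.8, 302.4]
tcp_rot: [-3.141, -0.001, -3.142]
ft_force: [0.2, -0.5, -0.8]
opening: 0.473
grip_force: 30.0
```

Request:
arm_command([
  [[0, 0.007, 0.2, 0, 0, 0, -1], [0, 0.007, 0.35, 0, 0, 0, -1], [0, 0.007, 0.45, 0, 0, 0, -1], [0, 0.007, 0.5, 0, 0, 0, -1], [0, 0.007, 0.53, 0, 0, 0, -1], [0, 0.007, 0.54, 0, 0, 0, -1], [0, 0.007, 0.54, 0, 0, 0, -1]],
])

```text
t: 11.18
eef_pos: [516.4, 97.5, 222.1]
tcp_rot: [3.141, 0.0, 3.14]
ft_force: [-0.2, -0.4, 0.2]
opening: 0.474
grip_force: 30.0
```

Request:
arm_command([
  [[0, 0, 0.01, 0, 0, 0, -1], [0, 0, 0.01, 0, 0, 0, -1], [0, 0, 0.01, 0, 0, 0, 1], [0, 0, 0.01, 0, 0, 0, 1], [0, 0, 0.01, 0, 0, 0, 1], [0, 0, 0.01, 0, 0, 0, 1], [0, 0, 0.01, 0, 0, 0, 1], [0, 0, 0.01, 0, 0, 0, 1]],
])

```text
t: 11.85
eef_pos: [516.3, 98.1, 220.3]
tcp_rot: [3.142, 0.0, 3.141]
ft_force: [0.1, -0.5, 0.3]
opening: 0.84
grip_force: 0.0
```

Request:
arm_command([
  [[0, 0, -0.2, 0, 0, 0, 1], [0, 0, -0.45, 0, 0, 0, 1], [0, 0, -0.6, 0, 0, 0, 1], [0.2, -0.2, -0.66, 0, 0, 0, 1], [0.4, -0.4, -0.66, 0, 0, 0, 1], [0.58, -1, -0.66, 0, 0, 0, 1], [0.58, -1, -0.66, 0, 0, 0, 1], [0.58, -1, -0.66, 0, 0, 0, 1], [0.58, -1, -0.66, 0, 0, 0, 1]],
])

```text
t: 12.6
eef_pos: [428.3, -54.2, 319.4]
tcp_rot: [-3.141, 0.0, 3.137]
ft_force: [0.0, -0.4, 0.8]
opening: 0.998
grip_force: 0.0
```

Request:
arm_command([
  [[0, -1, 0, 0, 0, 0, 1], [0, -1, 0, 0, 0, 0, 1], [0, -1, 0, 0, 0, 0, 1], [0, -1, 0, 0, 0, 0, 1], [0, -1, 0, 0, 0, 0, 1], [0, -1, 0, 0, 0, 0, 1], [0, -1, 0, 0, 0, 0, 1]],
])

```text
t: 13.18
eef_pos: [429.0, -201.0, 319.0]
tcp_rot: [3.141, -0.001, 3.141]
ft_force: [-0.3, 0.1, -0.5]
opening: 0.999
grip_force: 0.0
```

Request:
arm_command([
  [[0, -0.765, 0, 0, 0, 0, 1], [0, -0.765, 0, 0, 0, 0, 1], [0, -0.765, 0, 0, 0, 0, 1], [0, -0.765, 0, 0, 0, 0, 1], [0, -0.765, 0, 0, 0, 0, 1], [0, -0.765, 0, 0, 0, 0, 1], [0, -0.765, 0, 0, 0, 0, 1]],
])

```text
t: 13.77
eef_pos: [429.1, -314.9, 319.2]
tcp_rot: [3.141, -0.0, -3.141]
ft_force: [0.0, -0.9, 0.4]
opening: 1.001
grip_force: 0.0
```

Request:
arm_command([
  [[0, -0.003, 0.2, 0, 0, 0, 1], [0, -0.003, 0.4, 0, 0, 0, 1], [0, -0.003, 0.57, 0, 0, 0, 1], [0, -0.003, 0.65, 0, 0, 0, 1], [0, -0.003, 0.67, 0, 0, 0, 1], [0, -0.003, 0.67, 0, 0, 0, 1]],
])

```text
t: 14.27
eef_pos: [429.1, -316.0, 218.3]
tcp_rot: [3.14, -0.001, -3.141]
ft_force: [-0.1, -0.0, -0.3]
opening: 1.001
grip_force: 0.0
```

Request:
arm_command([
  [[0, 0, 0, 0, 0, 0, -1], [0, 0, 0, 0, 0, 0, -1], [0, 0, 0, 0, 0, 0, -1], [0, 0, 0, 0, 0, 0, -1], [0, 0, 0, 0, 0, 0, -1], [0, 0, 0, 0, 0, 0, -1], [0, 0, 0, 0, 0, 0, -1], [0, 0, 0, 0, 0, 0, -1], [0, 0, 0, 0, 0, 0, -1], [0, 0, 0, 0, 0, 0, -1]],
])

```text
t: 15.1
eef_pos: [428.8, -317.1, 218.6]
tcp_rot: [3.141, -0.0, 3.14]
ft_force: [0.1, 0.2, 0.6]
opening: 0.358
grip_force: 0.0
```

Request:
arm_command([
  [[0, 0, 0, 0, 0, 0, -1], [0, 0, 0, 0, 0, 0, -1], [0, 0, 0, 0, 0, 0, -1], [0, 0, 0, 0, 0, 0, -1]],
])

```text
t: 15.43
eef_pos: [428.8, -317.1, 218.6]
tcp_rot: [3.141, -0.0, 3.14]
ft_force: [0.4, -0.5, -1.1]
opening: 0.248
grip_force: 30.0
```

Request:
arm_command([
  [[0, 0, -0.2, 0, 0, 0, -1], [0, 0, -0.45, 0, 0, 0, -1], [0, 0.2, -0.66, 0, 0, 0, -1], [0, 0.4, -0.66, 0, 0, 0, -1], [0, 0.6, -0.66, 0, 0, 0, -1], [0, 0.8, -0.66, 0, 0, 0, -1], [0, 1, -0.66, 0, 0, 0, -1], [0, 1, -0.66, 0, 0, 0, -1]],
])

```text
t: 16.1
eef_pos: [428.2, -163.3, 317.8]
tcp_rot: [3.14, -0.001, -3.14]
ft_force: [-0.5, 0.3, -0.4]
opening: 0.254
grip_force: 30.0
```

Request:
arm_command([
  [[0, 0.25, 0, 0, 0, 0, -1], [0, 0.5, 0, 0, 0, 0, -1], [0, 0.75, 0, 0, 0, 0, -1], [0, 1, 0, 0, 0, 0, -1], [0, 1, 0, 0, 0, 0, -1], [0, 1, 0, 0, 0, 0, -1]],
])

```text
t: 16.6
eef_pos: [429.2, -15.7, 317.8]
tcp_rot: [-3.142, 0.0, -3.139]
ft_force: [-0.2, -0.8, -0.2]
opening: 0.251
grip_force: 30.0
```

Request:
arm_command([
  [[-0.2, 0.25, 0, 0, 0, 0, -1], [-0.4, 0.5, 0, 0, 0, 0, -1], [-0.6, 0.75, 0, 0, 0, 0, -1], [-0.81, 1, 0, 0, 0, 0, -1], [-0.81, 1, 0, 0, 0, 0, -1], [-0.81, 1, 0, 0, 0, 0, -1], [-0.81, 1, 0, 0, 0, 0, -1]],
])

```text
t: 17.18
eef_pos: [551.5, 132.3, 317.1]
tcp_rot: [-3.141, -0.001, 3.141]
ft_force: [-0.4, -0.5, -0.7]
opening: 0.248
grip_force: 30.0
```

Request:
arm_command([
  [[0, 0.2, 0, 0, 0, 0, -1], [0, 0.4, 0, 0, 0, 0, -1], [0, 0.4, 0, 0, 0, 0, -1], [0, 0.4, 0, 0, 0, 0, -1], [0, 0.4, 0, 0, 0, 0, -1]],
])

```text
t: 17.6
eef_pos: [550.7, 191.2, 317.7]
tcp_rot: [-3.141, -0.0, 3.14]
ft_force: [0.9, -0.6, -0.2]
opening: 0.247
grip_force: 30.0
```

Request:
arm_command([
  [[0, 0.01, 0.2, 0, 0, 0, -1], [0, 0.01, 0.4, 0, 0, 0, -1], [0, 0.01, 0.5, 0, 0, 0, -1], [0, 0.01, 0.57, 0, 0, 0, -1], [0, 0.01, 0.595, 0, 0, 0, -1], [0, 0.01, 0.605, 0, 0, 0, -1], [0, 0.01, 0.605, 0, 0, 0, -1]],
])

```text
t: 18.18
eef_pos: [551.1, 193.8, 227.6]
tcp_rot: [3.141, 0.001, 3.14]
ft_force: [-0.1, 0.1, -0.3]
opening: 0.251
grip_force: 30.0
```

Request:
arm_command([
  [[0, 0, 0.005, 0, 0, 0, -1], [0, 0, 0.005, 0, 0, 0, -1], [0, 0, 0.005, 0, 0, 0, 0.1], [0, 0, 0.005, 0, 0, 0, 0.1], [0, 0, 0.005, 0, 0, 0, 0.1], [0, 0, 0.005, 0, 0, 0, 0.1], [0, 0, 0.005, 0, 0, 0, 0.1]],
])

```text
t: 18.77
eef_pos: [550.9, 194.3, 226.3]
tcp_rot: [3.141, 0.0, 3.141]
ft_force: [-0.7, 0.2, 0.1]
opening: 0.523
grip_force: 0.0
```

Request:
arm_command([
  [[0, 0, -0.2, 0, 0, 0, 0.1], [0, 0, -0.45, 0, 0, 0, 0.1], [0, 0, -0.6, 0, 0, 0, 0.1], [0, 0, -0.7, 0, 0, 0, 0.1], [0, 0, -0.7, 0, 0, 0, 0.1], [0, 0, -0.7, 0, 0, 0, 0.1]],
])

```text
t: 19.27
eef_pos: [550.7, 194.3, 331.5]
tcp_rot: [3.141, 0.001, 3.141]
ft_force: [-0.5, -0.6, 0.7]
opening: 0.551
grip_force: 0.0
```

Request:
arm_command([
  [[0, -0.25, 0, 0, 0, 0, 0.1], [0, -0.5, 0, 0, 0, 0, 0.1], [0, -0.75, 0, 0, 0, 0, 0.1], [0, -1, 0, 0, 0, 0, 0.1], [0, -1, 0, 0, 0, 0, 0.1], [0, -1, 0, 0, 0, 0, 0.1]],
])

```text
t: 19.77
eef_pos: [550.6, 42.6, 329.8]
tcp_rot: [3.141, -0.002, 3.137]
ft_force: [-0.1, 0.6, -0.1]
opening: 0.549
grip_force: 0.0
```

Request:
arm_command([
  [[0, -0.25, 0, 0, 0, 0, 0.1], [0, -0.5, 0, 0, 0, 0, 0.1], [0, -0.75, 0, 0, 0, 0, 0.1], [0, -1, 0, 0, 0, 0, 0.1], [0, -1, 0, 0, 0, 0, 0.1], [0, -1, 0, 0, 0, 0, 0.1]],
])

```text
t: 20.27
eef_pos: [550.6, -106.3, 330.1]
tcp_rot: [3.141, -0.001, 3.139]
ft_force: [-0.7, 0.1, -0.0]
opening: 0.549
grip_force: 0.0
```

Request:
arm_command([
  [[-0.2, -0.25, 0, 0, 0, 0.032, 0.1], [-0.4, -0.5, 0, 0, 0, 0.032, 0.1], [-0.59, -0.77, 0, 0, 0, 0.032, 0.1], [-0.59, -0.77, 0, 0, 0, 0.032, 0.1], [-0.59, -0.77, 0, 0, 0, 0.032, 0.1], [-0.59, -0.77, 0, 0, 0, 0.032, 0.1], [-0.59, -0.77, 0, 0, 0, 0.032, 0.1], [-0.59, -0.77, 0, 0, 0, 0.032, 0.1]],
])

```text
t: 20.93
eef_pos: [638.8, -219.3, 331.0]
tcp_rot: [3.141, -0.001, 2.941]
ft_force: [-0.2, -0.4, 0.1]
opening: 0.548
grip_force: 0.0
```

```bash
python3 - <<'E'
from h import *
p,d=read_camera('top');np.savez('top1.npz',p=p,d=d);crop(p,44,70,300,150,2.6,'pics/top1.png');print(state()['eef_pos'],state()['tcp_rot'])
E
```

```text
[ 638.74611159 -219.58894103  331.29775209] [ 3.14126886e+00 -4.17068589e-04  2.94108355e+00]
```

View pics/top1.png

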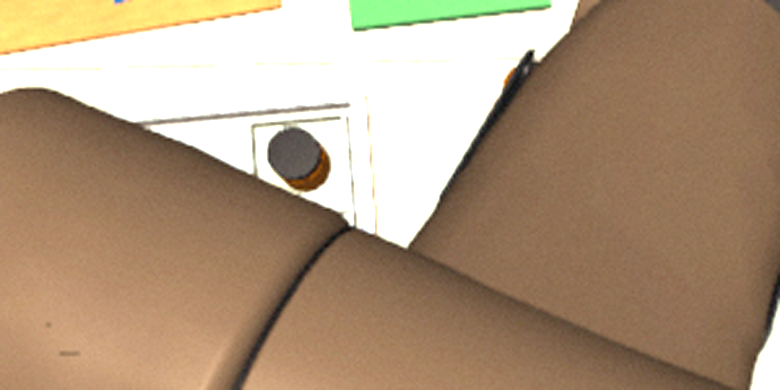

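One jar stands in its well, with its cap at (295,152); the arm hides the rest. The gripper is over the roller handle.

Request:
arm_command([
  [[0, 0, 0.2, 0, 0, 0, 0.1], [0, 0, 0.4, 0, 0, 0, 0.1], [0, 0, 0.6, 0, 0, 0, 0.1], [0, 0, 0.75, 0, 0, 0, 0.1], [0, 0, 0.85, 0, 0, 0, 0.1], [0, 0, 0.89, 0, 0, 0, 0.1], [0, 0, 0.91, 0, 0, 0, 0.1], [0, 0, 0.91, 0, 0, 0, 0.1]],
])

```text
t: 21.65
eef_pos: [639.0, -220.9, 195.0]
tcp_rot: [3.142, 0.0, 2.94]
ft_force: [0.1, 0.4, 0.6]
opening: 0.551
grip_force: 0.0
```

Request:
arm_command([
  [[0, 0, 0, 0, 0, 0, -1], [0, 0, 0, 0, 0, 0, -1], [0, 0, 0, 0, 0, 0, -1], [0, 0, 0, 0, 0, 0, -1], [0, 0, 0, 0, 0, 0, -1], [0, 0, 0, 0, 0, 0, -1], [0, 0, 0, 0, 0, 0, -1], [0, 0, 0, 0, 0, 0, -1], [0, 0, 0, 0, 0, 0, -1], [0, 0, 0, 0, 0, 0, -1]],
])

```text
t: 22.48
eef_pos: [639.0, -221.3, 195.0]
tcp_rot: [3.142, 0.0, 2.94]
ft_force: [-1.7, 0.2, 4.0]
opening: 0.186
grip_force: 29.9
```

Request:
arm_command([
  [[0, 0, -0.1, 0, 0, 0, -1], [0, 0, -0.25, 0, 0, 0, -1], [0, 0, -0.45, 0, 0, 0, -1], [0, 0, -0.65, 0, 0, -0.015, -1], [0, 0, -0.85, 0, 0, -0.03, -1], [0, 0, -1, 0, 0, -0.043, -1], [0, 0, -1, 0, 0, -0.043, -1], [0, 0, -1, 0, 0, -0.043, -1]],
])

```text
t: 23.15
eef_pos: [638.8, -221.2, 345.3]
tcp_rot: [-3.141, 0.001, -3.075]
ft_force: [-0.5, -0.4, -1.8]
opening: 0.186
grip_force: 29.9
```

Request:
arm_command([
  [[0.2, 0.1, 0, 0, 0, 0, -1], [0.39, 0.3, 0, 0, 0, 0, -1], [0.39, 0.5, 0, 0, 0, 0, -1], [0.39, 0.7, 0, 0, 0, 0, -1], [0.39, 0.9, 0, 0, 0, 0, -1], [0.39, 1, 0, 0, 0, 0, -1], [0.39, 1, 0, 0, 0, 0, -1]],
])

```text
t: 23.73
eef_pos: [570.0, -73.1, 343.3]
tcp_rot: [3.14, -0.003, -3.072]
ft_force: [-0.0, -0.5, -0.5]
opening: 0.184
grip_force: 29.9
```

Request:
arm_command([
  [[0, 0.2, 0, 0, 0, 0, -1], [0, 0.4, 0, 0, 0, 0, -1], [0, 0.6, 0, 0, 0, 0, -1], [0, 0.8, 0, 0, 0, 0, -1], [0, 1, 0, 0, 0, 0, -1], [0, 1, 0, 0, 0, 0, -1]],
])

```text
t: 24.23
eef_pos: [559.9, 77.0, 343.7]
tcp_rot: [3.141, -0.002, -3.072]
ft_force: [-0.0, 0.6, -2.1]
opening: 0.188
grip_force: 29.9
```

Request:
arm_command([
  [[0, 0.2, 0, 0, 0, 0, -1], [0, 0.4, 0, 0, 0, 0, -1], [0, 0.6, 0, 0, 0, 0, -1], [0, 0.8, 0, 0, 0, 0, -1], [0, 1, 0, 0, 0, 0, -1], [0, 1, 0, 0, 0, 0, -1]],
])

```text
t: 24.73
eef_pos: [550.0, 226.6, 343.6]
tcp_rot: [3.141, -0.001, -3.072]
ft_force: [-1.3, -0.5, -0.7]
opening: 0.185
grip_force: 29.9
```

Request:
arm_command([
  [[0, 0.2, 0, 0, 0, 0, -1], [0, 0.41, 0, 0, 0, 0, -1], [0, 0.41, 0, 0, 0, 0, -1], [0, 0.41, 0, 0, 0, 0, -1], [0, 0.41, 0, 0, 0, 0, -1]],
])

```text
t: 25.15
eef_pos: [546.2, 284.0, 343.9]
tcp_rot: [-3.141, -0.001, -3.074]
ft_force: [-0.6, -0.8, -0.6]
opening: 0.185
grip_force: 29.9
```

```bash
python3 - <<'E'
from h import *
p,d=read_camera('top');np.savez('top2.npz',p=p,d=d);crop(p,40,70,160,150,3.8,'pics/top2.png')
p,d=read_camera('side');np.savez('side2.npz',p=p,d=d);crop(p,140,80,190,130,4,'pics/side2.png');print(state()['eef_pos'],state()['tcp_rot'])
E
```

```text
[546.24239219 283.7594557  344.31073973] [-3.14119734e+00 -6.84211083e-04 -3.07501757e+00]
```

View pics/top2.png

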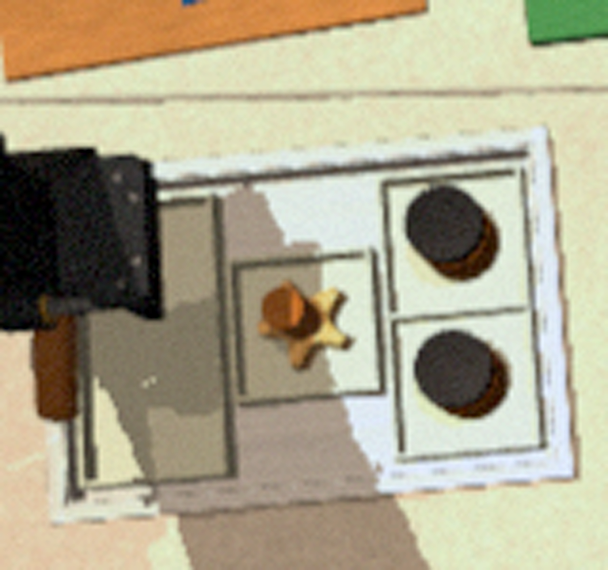

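View pics/side2.png

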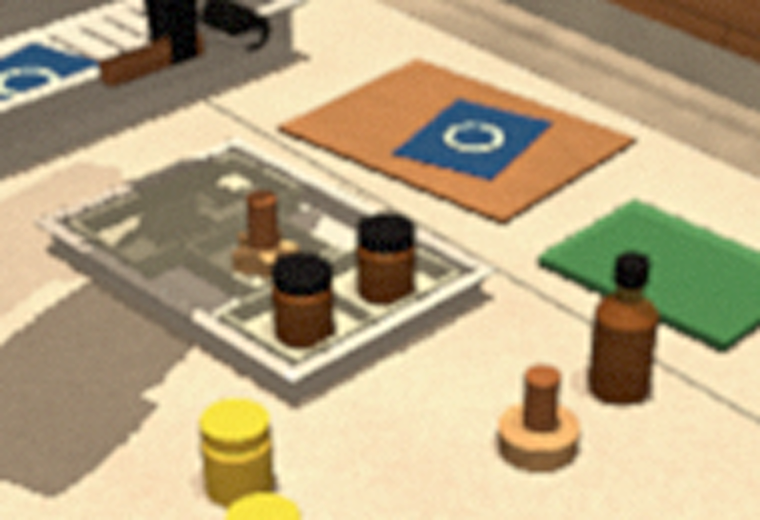

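Both jars stand in their wells, with caps at (445,225) and (455,370). The star stands in the dish (knob at (284,308)), and the roller is held with its handle end at (57,418). I'll check these against the numbers.

```bash
python3 - <<'E'
from h import *
D=np.load('top2.npz')['d'];f=3.8
c=np.array([551.2,192.9]);a=.07;ex=np.array([np.cos(a),np.sin(a)]);ey=np.array([-ex[1],ex[0]])
for x,y,z,o,t in((445,225,65,-92,'jar'),(455,370,65,-92,'jar'),(284,306,69,0,'star'),(57,418,159,92,'handle end'),(55,350,168,92,'handle mid')):
    u,v=40+(x+.5)/f-.5,70+(y+.5)/f-.5
    q=px2w('top',u,v,z);l=q[:2]-c-o*ey
    print(t,q.round(1),'local',(l@ex).round(1),(l@ey).round(1),depthpt('top',u,v,D[int(round(v)),int(round(u))]).round(1))
E
```

```text
jar [599.1 102.   65. ] local 41.4 -2.0 [598.2 101.3  68.7]
jar [515.6  96.2  65. ] local -42.3 -2.0 [515.6  96.1  65.4]
star [553.4 192.   69. ] local 2.1 -1.0 [553.7 192.5  67.4]
handle end [480.3 280.3 159. ] local -64.6 0.2 [478.9 276.  169.3]
handle mid [513.8 278.4 168. ] local -31.3 -4.1 [513.5 277.6 169.9]
```

Request:
arm_command([
  [[0.027, 0.01, 0.2, 0, 0, 0, -1], [0.027, 0.01, 0.4, 0, 0, 0, -1], [0.027, 0.01, 0.6, 0, 0, 0, -1], [0.027, 0.01, 0.75, 0, 0, 0, -1], [0.027, 0.01, 0.83, 0, 0, 0, -1], [0.027, 0.01, 0.88, 0, 0, 0, -1], [0.027, 0.01, 0.92, 0, 0, 0, -1], [0.027, 0.01, 0.94, 0, 0, 0, -1], [0.027, 0.01, 0.94, 0, 0, 0, -1]],
])

```text
t: 26.0
eef_pos: [541.8, 286.2, 204.1]
tcp_rot: [3.141, 0.001, -3.074]
ft_force: [-0.2, 0.1, -1.4]
opening: 0.188
grip_force: 29.9
```

Request:
arm_command([
  [[0, 0, 0.008, 0, 0, 0, -1], [0, 0, 0.008, 0, 0, 0, -1], [0, 0, 0.008, 0, 0, 0, -0.2], [0, 0, 0.008, 0, 0, 0, -0.2], [0, 0, 0.008, 0, 0, 0, -0.2], [0, 0, 0.008, 0, 0, 0, -0.2], [0, 0, 0.008, 0, 0, 0, -0.2]],
])

```text
t: 26.58
eef_pos: [541.6, 286.3, 202.7]
tcp_rot: [3.141, 0.0, -3.073]
ft_force: [-0.2, 0.6, -0.1]
opening: 0.394
grip_force: 0.0
```

Request:
arm_command([
  [[0, 0, -0.1, 0, 0, 0, -0.2], [0, 0, -0.3, 0, 0, 0, -0.2], [0, 0, -0.5, 0, 0, 0, -0.2], [0, 0, -0.7, 0, 0, 0, -0.2], [0, 0, -0.9, 0, 0, 0, -0.2], [0, 0, -1, 0, 0, 0, -0.2], [0, 0, -1, 0, 0, 0, -0.2]],
])

```text
t: 27.17
eef_pos: [541.8, 286.4, 356.4]
tcp_rot: [3.14, 0.006, -3.073]
ft_force: [0.2, -0.5, -0.5]
opening: 0.403
grip_force: 0.0
```

Request:
arm_command([
  [[0.5, 1, -0.3, 0, 0, 0, -0.2], [0.5, 1, -0.3, 0, 0, 0, -0.2], [0.5, 1, -0.3, 0, 0, 0, -0.2], [0.5, 1, -0.3, 0, 0, 0, -0.2], [0.5, 1, -0.3, 0, 0, 0, -0.2], [0.5, 1, -0.3, 0, 0, 0, -0.2], [0.5, 1, -0.3, 0, 0, 0, -0.2]],
])

```text
t: 27.75
eef_pos: [456.5, 430.7, 396.6]
tcp_rot: [-3.141, -0.001, -3.072]
ft_force: [1.1, -0.4, 0.6]
opening: 0.398
grip_force: 0.0
```

Request:
arm_command([
  [[0.5, 1, 0, 0, 0, 0, -0.2], [0.5, 1, 0, 0, 0, 0, -0.2], [0.5, 1, 0, 0, 0, 0, -0.2], [0.5, 1, 0, 0, 0, 0, -0.2], [0.5, 1, 0, 0, 0, 0, -0.2], [0.5, 1, 0, 0, 0, 0, -0.2], [0.5, 1, 0, 0, 0, 0, -0.2], [0.5, 1, 0, 0, 0, 0, -0.2]],
])

```text
t: 28.42
eef_pos: [373.2, 573.8, 397.1]
tcp_rot: [-3.141, -0.0, -3.076]
ft_force: [0.1, -0.5, -1.1]
opening: 0.403
grip_force: 0.0
```

```bash
python3 - <<'E'
from h import *
p,d=read_camera('top');np.savez('top3.npz',p=p,d=d);crop(p,40,70,160,150,3.8,'pics/top3.png')
E
```

```text
(no output)
```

View pics/top3.png

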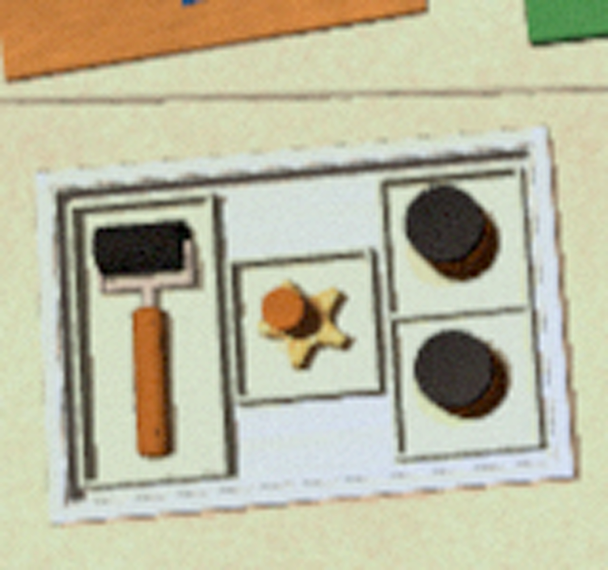

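The roller lies flat in the long tray, with its head at (143,248) and handle end at (155,455). The star and both jars are in their places. I'll do a quick depth check and hand in.

```bash
python3 - <<'E'
from h import *
D=np.load('top3.npz')['d'];f=3.8
def q(x,y):
    u,v=40+(x+.5)/f-.5,70+(y+.5)/f-.5
    return depthpt('top',u,v,D[int(round(v)),int(round(u))]).round(1)
h=q(143,248);m=q(150,340);e=q(154,440);print(h,m,e)
ok=abs(h[2]-37)<4 and abs(m[2]-27)<4 and abs(e[2]-27)<4
print(ok)
if ok: print(job_done())
E
```

```text
[595.9 284.9  36.3] [543.2 283.7  25.4] [484.1 280.4  24.7]
True
the job is handed in; nothing more can be done
None
```

I packed the roller, both squat jars and the star stamp into their inserts and handed the job in at about 28.5 s. The final top picture shows all four in place, and I did not touch the look-alikes. The hand-in call returned no pass or fail verdict.

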